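# Load a polarimeter and set its analyser

### The arm

A 6-joint arm with a two-finger parallel gripper is mounted at the origin on the work surface. World frame = base frame: x ahead of the robot, y to its left, z up, the work surface at z = 0. Lengths are in m, angles in rad, forces in N, time in s.
With the tool pointing down it reaches from about 0.375 to 0.925 m from the base axis. Payload 5.7 kg.
Tool frame: the origin (TCP) lies midway between the tips of the shut fingers; the grasp point (between the pads) lies 19 mm behind it; z points along the fingers, x is the direction in which the jaws open and shut, and the axes are right-handed (so a half turn about z gives the same grasp; the last joint's range is limited). The gripper opens to 88 mm and grips with 3 to 60 N. Pads are 20 mm wide; open, the fingers measure 115 mm over their backs; the gripper's body (75 mm by 178 mm) begins 61 mm behind the grasp point.
Start: joints at [-1.373, 0.359, 1.51, -0, 1.272, -0.115], TCP at [0.185, -0.571, 0.223] pointing down, gripper open.
Joint ranges: [-2.97, 2.97], [-1.01, 2.36], [0.21, 2.38], [-0.96, 4.11], [0.2, 2.71], [-2.98, 2.98]. Speed limits (rad/s): [2.39, 2.39, 3.14, 3.14, 3.14, 3.14].

### API

Orientations are given as a unit quaternion [x, y, z, w].
In Python, from bench import move_ptp, servo_line, goto_joints, move_gripper, sleep, inverse_kinematics, capture, PlanningError, close_job, spot_in, silhouettes, current_clock, current_joint_pos, current_qvel, current_joint_torque, current_position, current_orientation, current_force, current_torque, current_finger_gap gives the robot as it stands. Calls block until the motion is done:
- move_ptp(position, orientation): joint-space move of the TCP to a pose.
- servo_line(position, orientation=None, rate=0.15, contact_N=None): straight line of the TCP; orientation=None keeps the orientation; rate is the mean speed in m/s. With contact_N (N) it stops when the force on the tool has changed by that much, and returns True; else False.
- goto_joints(angles): joint-space move.
- move_gripper(opening): finger opening in m; the grip force is fixed at half the most; returns when the fingers have stopped.
- sleep(seconds).
- inverse_kinematics(position, orientation): joint angles nearest the present ones, or None.
- capture(name): name is "scene" or "top" or "wrist"; returns a dict with "image" (384x512x3 uint8, blue, green, red), "range_z" (384x512 float32, m along the optical axis (not along the pixel's ray), 0 where there is no reading), "intrinsics" (3x3 intrinsics, pixels), "k1" (the pictures are not rectified: a ray, as slopes to the right and down, at radius r is drawn at 1 + k1 r^2 times it, then the intrinsics apply), "R" (3x3) and "t" (3): a world point X has camera coordinates R X + t. Camera axes: x right, y down, z forward; pixel columns grow to the right and rows downward; lengths in m; the calibration is good to about 2 mm. A picture is of the moment at which its call begins.
A pose or a line that the arm cannot do raises PlanningError and nothing moves.
- close_job(): hands the job in, once; it reports no verdict.
Trained networks look in the newest picture that a camera, given by its name, has taken for a name from the list of things; names that differ only in an ending like _2 or _b are one class to them, and where a whole thing is asked for, a point or a joint stands for the part that bears it (a point fixed in the world has none). Each returns a list of dicts, best first, with "conf" (0 to 1); they miss things now and then, are a little off and sometimes report something else, mostly with a low value. They report only what shows in the picture. A call takes as long as a camera call. They do not tell look-alikes from the thing itself.
- spot_in(camera, query): "xy" ([column, row] in pixels, amid what is visible of it).
- silhouettes(camera, query): "region" (384x512 bool, what is visible of it) and "xy" ([column, row] in pixels, amid what is visible of it).
Readings, each from a call of its own:
- current_clock(): time.
- current_joint_pos(): joint angles.
- current_qvel(): joint speeds.
- current_joint_torque(): joint torques, N m.
- current_position(): TCP position.
- current_orientation(): TCP orientation.
- current_force(): force on the tool from outside, world axes, zero at the start.
- current_torque(): the same for the moment, N m.
- current_finger_gap(): finger opening in m.
Only numpy, scipy, OpenCV 4.12 (cv2) and the standard library are available. Lean on these libraries where they do the work, as an engineer would, in place of code of your own. Each camera call takes 0.05 s, during which the arm holds its last target.

### The job

Lay the long sample tube fully down in the polarimeter's shaped cradle, its thick end block in the longer pocket, and close the cover over it. Then turn the graduated dial on the sloped face until its scale reads 60 degrees at the index line, and let go. Leave the short tube, the bottle and the beaker where they are.

Things in the scene. Friction and masses are not known exactly. Their poses are not given: they have to be found in the camera images.
- instrument: The polarimeter, fixed on the bench: white base plate 170 (x) x 400 (y) x 12 mm. Origin on the bench surface near the plate's middle; x points away from the operator, y to the left along it, z up. Left half: black cradle and its cover; at the left end a grey lamp housing 75 x 36 mm, 78 mm high, centred at y = +185 mm. Right half: the dial on its sloped stand, up to 150 mm high.
- nest_mid (a point): Where cell_mid must come to lie: middle of the cradle, 33 mm above the bench, 15 mm above the cradle's floor. Axes as the instrument's; the cradle runs along y. The pockets' walls rise about 17 mm from the floor, 6 mm thick. From y = -39 to +21 mm there are no walls: room for fingers on both sides of the tube's bar.
- nest_thick (a point): Where cell_thick must come to lie: centre of the longer pocket, 45 mm to +y of nest_mid. This pocket is 36 mm long inside; the one for the thin block, at the -y end, is 18 mm; both are 36 mm wide: 3 mm clearance all round, with lead-in slopes on top of the outer walls. The wrong way round the tube does not go down.
- cell_mid (a point): Middle of the long sample tube, a loose metal part of about 0.13 kg lying on the bench, 120 mm long: a square 18 x 18 mm bar with a 30 x 30 mm square block at each end, 30 mm long at the thick (+y) end, 12 mm at the thin end. Point on its axis, half-way along, 15 mm above its underside; y along the tube to the thick end, z up. Grip the bare bar, y = -48 to +30 mm.
- cell_thick (a point): Centre of the long tube's thick end block, 45 mm to +y of cell_mid.
- cover (a joint): Angle of the grey flat cover over the cradle, rad: 0 = shut (level), 1.8 to 2.1 at the start (open, leaning towards the operator). It stays where it is left; 1 to 2 N at its free edge moves it.
- cover_hinge (a point): Middle of the cover's hinge line, which runs along the instrument's y on the operator's side of the cradle: 72 mm to -x of nest_mid, 58 mm above the bench. Axes as the instrument's. The cover stretches from here in the direction x = cos a, z = sin a, with a = cover.
- cover_edge (a point): Middle of the cover's free edge, 138 mm from the hinge. The cover is a plate 138 x 142 mm, 5 mm thick, to be pushed on its outer face (the operator's side when open, the top when shut, then 63 mm above the bench).
- dial (a joint): Reading of the dial in rad: 0 when its wide zero mark stands at the index line, 1.047 at 60 degrees; grows as the dial turns clockwise seen looking at the sloped face. Starts between -0.4 and 0.5, range -0.6 to 3.2; light friction (0.05 N m), stays where it is left.
- dial_grip (a point): Point on the dial's axis at the height to grip. The dial is an aluminium disc 92 mm across with a black grip bar over its middle, 56 mm long, 14 mm wide, standing 36 mm out of the disc; this point is 23 mm above the disc and 13 mm below the bar's top. z is the axis, out of the face, 35 degrees from vertical, leaning to the operator; x runs along the bar to the zero mark, and turns with the dial.
- index (a point): Outer end of the index line, a short black line on the fixed sloped face (130 x 116 mm), just outside the disc at its uppermost point, 60 mm from the dial's axis. Axes of the face: x up the slope, z out of it. The dial's black marks run along half its rim, counter-clockwise from the very wide zero mark to 180: one each 5 degrees, longer each 10, longest each 30.
- short_cell_mid (a point): Bystander: middle of a short metal tube, 60 mm long, with equal 24 mm square end blocks, loose on the bench. y along it, 12 mm above the bench.
- bottle: Bystander: closed bottle with a screw cap, 72 mm in diameter, 140 mm high, loose. Origin at the middle of its underside.
- beaker: Bystander: glass beaker 70 mm across, 85 mm high, loose. Origin at the middle of its underside.
Mind the look-alikes: they are no part of the job. What is shaped like the part that bears cell_mid but turquoise or yellow is not meant.

How it is judged:
By the outcome, as a careful person would: the job done as asked, in the order asked, and still so for the second after the job is handed in, with the robot touching nothing.
It also fails if it takes over 67 s, if anything falls off the work surface, if the arm or the gripper's body presses on something with over 40 N, if the wrist force passes 120 N, or if a joint passes its speed limit or range.

## Working session

There is one attempt and no reset: what is moved stays moved. The work goes in short steps, each a Python script; the robot and the scene stay as the last script left them, time stands still between calls to the robot, and variables do not carry over. Pictures are saved under pics/ and viewed, and the job is handed in when it is done.

```bash
ls; mkdir -p pics
python3 - <<'E'
from bench import *
import cv2
for n in ("scene","top","wrist"):
    c=capture(n); cv2.imwrite(f"pics/{n}0.png",c["image"]); print(n,c["intrinsics"].tolist() if hasattr(c["intrinsics"],"tolist") else c["intrinsics"],c["k1"],c["R"],c["t"])
print(current_clock())
E
```

```text
pics
scene [[458.69187243881504, 0.0, 256.5601070804532], [0.0, 458.69187243881504, 191.05738271916402], [0.0, 0.0, 1.0]] -0.11856901048939639 [[-0.60946356  0.79271033 -0.01282564]
 [ 0.63984658  0.4822555  -0.59835273]
 [-0.46813516 -0.37288063 -0.80113014]] [ 0.29206018 -0.2972006   1.9726403 ]
top [[349.094858221615, 0.0, 248.18481275178976], [0.0, 349.094858221615, 193.17064967680705], [0.0, 0.0, 1.0]] 0.03455880912748117 [[-0.01311507 -0.99980897  0.01449217]
 [-0.99711613  0.01199354 -0.07493713]
 [ 0.07474901 -0.01543318 -0.99708295]] [0.04034703 0.51830468 1.11817105]
wrist [[336.5266479099997, 0.0, 256.8155186929306], [0.0, 336.5266479099997, 186.26563077580192], [0.0, 0.0, 1.0]] -0.026187026231077857 [[ 0.30821322 -0.95131502 -0.00208156]
 [-0.92263773 -0.29945395  0.24303692]
 [-0.23182801 -0.07298667 -0.9700148 ]] [-0.59901573 -0.0291737   0.38889042]
0.15
```

View pics/scene0.png

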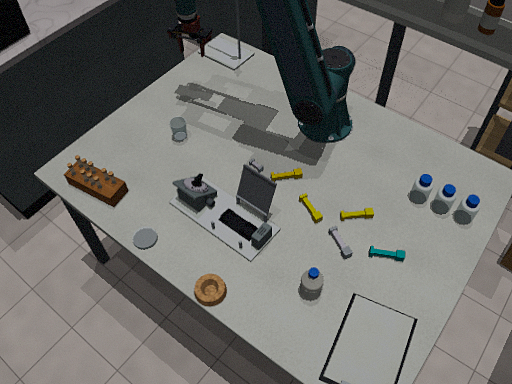

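View pics/top0.png

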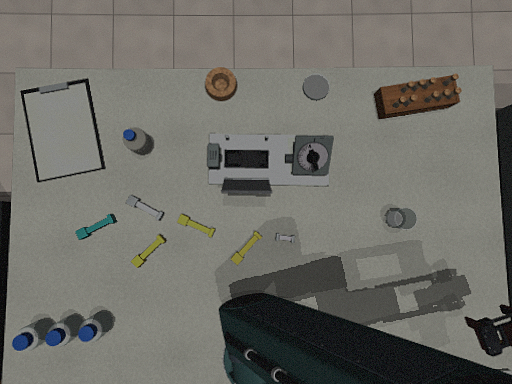

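View pics/wrist0.png

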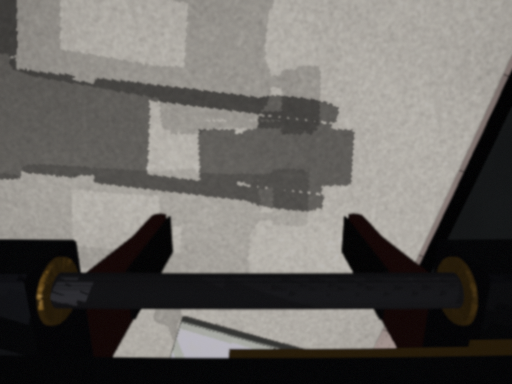

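The top view shows these candidates for the long tube:
- grey at (145,207)
- yellow at (196,225), (149,250) and (246,246)
- turquoise at (96,226)
- the short grey tube at (285,237)

The grey one at (145,207) fits the description. I'll check it in a close crop.

```bash
cat > h.py <<'E'
from bench import *
import numpy as np, cv2
from scipy.spatial.transform import Rotation as Rot
def rays(c,uv):
    K=np.array(c["intrinsics"]);uv=np.atleast_2d(uv).astype(float)
    d=np.array([c["k1"],0,0,0,0.]) 
    p=cv2.undistortPoints(uv.reshape(-1,1,2),K,d).reshape(-1,2)
    return np.c_[p,np.ones(len(p))]
def onplane(c,uv,z):
    r=rays(c,uv)@np.array(c["R"]); o=-np.array(c["R"]).T@np.array(c["t"])
    return o+r*((z-o[2])/r[:,2])[:,None]
def bydepth(c,uv,d=None):
    uv=np.atleast_2d(uv)
    if d is None: d=c["range_z"][uv[:,1].astype(int),uv[:,0].astype(int)]
    P=rays(c,uv)*np.asarray(d)[:,None]
    return (P-np.array(c["t"]))@np.array(c["R"])
def proj(c,X):
    X=np.atleast_2d(X);R=np.array(c["R"]);
    p,_=cv2.projectPoints(X.reshape(-1,1,3).astype(float),cv2.Rodrigues(R)[0],np.array(c["t"],float),np.array(c["intrinsics"]),np.array([c["k1"],0,0,0,0.]))
    return p.reshape(-1,2)
def cloud(c):
    d=c["range_z"];v,u=np.nonzero(d>0)
    return np.c_[u,v],bydepth(c,np.c_[u,v],d[v,u])
def quat(x,z):
    z=np.array(z,float);z/=np.linalg.norm(z);x=np.array(x,float);x-=z*(x@z);x/=np.linalg.norm(x)
    return Rot.from_matrix(np.c_[x,np.cross(z,x),z]).as_quat()
E
python3 - <<'E'
from h import *
c=capture("top");np.savez("top0.npz",**c)
o=-np.array(c["R"]).T@np.array(c["t"]);print("cam",o)
for q in ("cell_mid","instrument","short_cell_mid","bottle","beaker","dial","cover","dial_grip","index","cover_edge","cell_thick","cover_hinge"):
    for s in spot_in("top",q)[:6]:
        print(q,s["conf"],s["xy"],onplane(c,[s["xy"]],0.015).round(3))
im=c["image"]
a=cv2.resize(im[190:225,115:175],None,fx=10,fy=10,interpolation=cv2.INTER_CUBIC)
cv2.imwrite("pics/c1.png",a)
b=cv2.resize(im[120:205,195:345],None,fx=5,fy=5,interpolation=cv2.INTER_CUBIC)
cv2.imwrite("pics/c2.png",b)
E
```

```text
cam [0.43375694 0.05137996 1.15316484]
cell_mid 0.84 [96.8, 226.7] [[0.417 0.52  0.015]]
cell_mid 0.72 [243.8, 249.7] [[0.336 0.05  0.015]]
cell_mid 0.67 [141.7, 255.8] [[0.322 0.377 0.015]]
cell_mid 0.57 [192.3, 228.5] [[0.407 0.216 0.015]]
cell_mid 0.55 [139.8, 204.3] [[0.487 0.385 0.015]]
instrument 0.8 [267.2, 163.4] [[ 0.617 -0.03   0.015]]
instrument 0.48 [312.9, 156.8] [[ 0.637 -0.181  0.015]]
bottle 0.95 [140.4, 139.3] [[0.701 0.385 0.015]]
beaker 0.86 [401.8, 219.9] [[ 0.426 -0.464  0.015]]
dial 0.85 [315.2, 161.7] [[ 0.62  -0.189  0.015]]
dial 0.43 [245.4, 185.9] [[0.543 0.043 0.015]]
dial_grip 0.93 [314.2, 159.3] [[ 0.628 -0.185  0.015]]
cover_edge 0.97 [245.5, 187.4] [[0.538 0.042 0.015]]
cell_thick 0.73 [146.3, 251.9] [[0.334 0.363 0.015]]
cell_thick 0.67 [142.1, 204.1] [[0.488 0.378 0.015]]
cell_thick 0.67 [90.2, 229.2] [[0.41  0.541 0.015]]
cell_thick 0.61 [194.4, 226.0] [[0.415 0.209 0.015]]
cell_thick 0.59 [246.8, 248.6] [[0.34  0.041 0.015]]
```

View pics/c1.png

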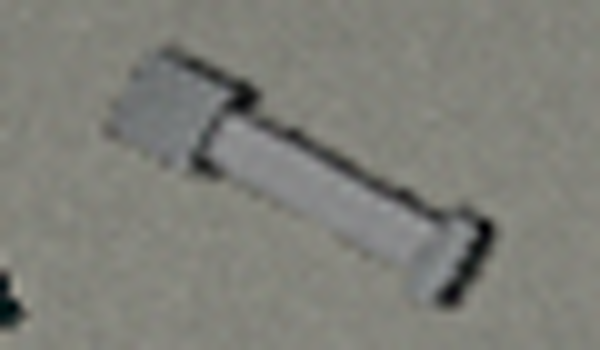

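View pics/c2.png

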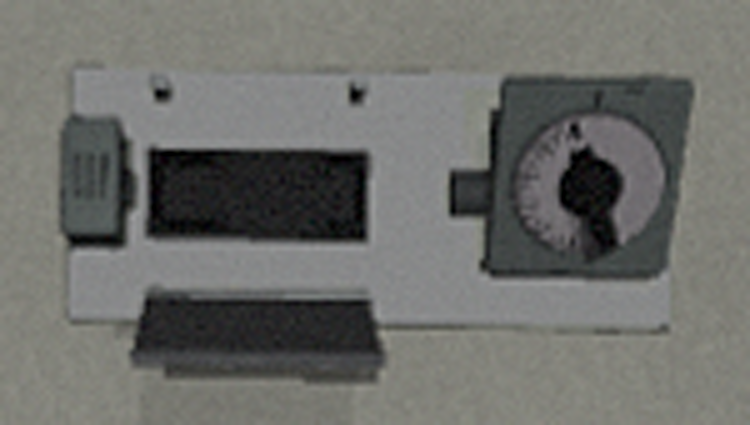

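The crop shows a bare grey metal tube, with its thick block at upper left (about (131,200) in the full picture) and its thin block at (160,216). This is the right tube. Next come estimates of the tube and instrument.

Run:
```python
from h import *
c=capture("wrist");o=-np.array(c["R"]).T@np.array(c["t"])
Rt=Rot.from_quat(current_orientation()).as_matrix();p=np.array(current_position())
print("cam in tool",Rt.T@(o-p),"cam axes in tool\n",(Rt.T@np.array(c["R"]).T).round(3)); print("tool R",Rt.round(3))
c=capture("top");uv,X=cloud(c)
def rect(m,name):
    r=cv2.minAreaRect(X[m][:,:2].astype(np.float32));print(name,m.sum(),r,X[m].mean(0).round(4))
reg=(uv[:,0]>120)&(uv[:,0]<168)&(uv[:,1]>190)&(uv[:,1]<222)
print("bench z",np.median(X[reg][:,2]))
for s in silhouettes("top","cell_mid"):
    v,u=np.nonzero(s["region"]); 
    if abs(s["xy"][0]-142)<15 and abs(s["xy"][1]-206)<12:
        print(s["conf"],s["xy"],len(u)); P=onplane(c,np.c_[u,v],0.02); m=P[:,:2].mean(0); C=np.cov((P[:,:2]-m).T);w,V=np.linalg.eigh(C);print(m,V[:,1],np.ptp((P[:,:2]-m)@V[:,1]))
# plate corners
print(onplane(c,[[131.5,200.5],[160,216]],.03))
print("plate",onplane(c,[[209.4,134],[209,184],[328.6,185.6]],.012).round(4))
print("cradle floor/walls",onplane(c,[[195+148/5,120+150/5],[195+368/5,150],[195+368/5,168],[195+148/5,168]],.034).round(4))
for q,z in (("nest",.0),):
    b=(X[:,0]>.5)&(X[:,0]<.8)&(X[:,1]>-.3)&(X[:,1]<.25)
    h=np.histogram(X[b][:,2],bins=np.arange(-.01,.2,.01));print(h[0])
b=(X[:,0]>.45)&(X[:,0]<.8)&(X[:,1]>-.3)&(X[:,1]<.25)
img=np.zeros((384,512),np.float32);img[uv[:,1],uv[:,0]]=X[:,2]
cv2.imwrite("pics/z.png",cv2.resize(np.clip(img[120:205,195:345]/.16*255,0,255).astype(np.uint8),None,fx=5,fy=5,interpolation=cv2.INTER_NEAREST))
```

```text
cam in tool [ 1.14600417e-04 -6.65007579e-02 -1.61172070e-01] cam axes in tool
 [[ 1.     0.001 -0.   ]
 [-0.001  0.97   0.243]
 [ 0.    -0.243  0.97 ]]
tool R [[ 0.308 -0.951 -0.   ]
 [-0.951 -0.308  0.   ]
 [-0.    -0.    -1.   ]]
bench z 0.0008991107187887023
0.82 [144.5, 205.3] 300
[0.47546758 0.36771808] [0.48416426 0.87497713] 0.12532581690290928
[[0.49896742 0.40699906 0.03      ]
 [0.44827573 0.31643955 0.03      ]]
plate [[ 0.7173  0.1595  0.012 ]
 [ 0.551   0.1618  0.012 ]
 [ 0.5411 -0.2311  0.012 ]]
cradle floor/walls [[ 0.6588  0.1086  0.034 ]
 [ 0.6574 -0.0341  0.034 ]
 [ 0.5985 -0.0331  0.034 ]
 [ 0.6001  0.1091  0.034 ]]
[4226 4413 3017  179  180  228  149  231  405  249  279  368  225   74
   45   48   58   39    2  190]
```

View pics/z.png

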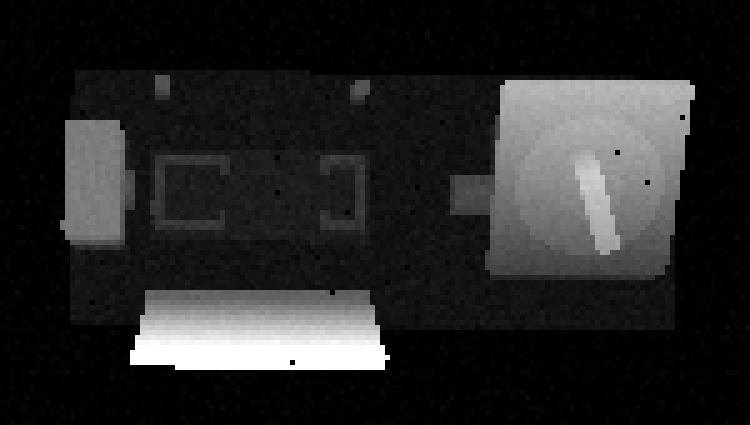

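Run:
```python
from h import *
for n in ("top","scene"):
    c=capture(n);uv,X=cloud(c)
    for s in silhouettes(n,"cover")[:2]:
        m=s["region"][uv[:,1],uv[:,0]]; print(n,s["conf"],s["xy"],m.sum())
        if s["conf"]<.3: continue
        P=X[m];P=P[(P[:,2]>.065)&(P[:,0]<.60)&(P[:,0]>.42)&(P[:,2]<.2)]
        if len(P)<20: continue
        for it in range(4):
            A=P.mean(0);_,_,V=np.linalg.svd(P-A,full_matrices=False);r=(P-A)@V[2]
            k=abs(r)<3*np.median(abs(r))+1e-4; print(len(P),np.median(abs(r)),V[2]); P=P[k]
        nrm=V[2]*np.sign(V[2][0]); print("normal",nrm,"a=",np.arctan2(nrm[0],-nrm[2]) , "yaw",np.degrees(np.arctan2(nrm[1],nrm[0])),"mean",A, "zmax",P[:,2].max())
        # x at z=.058
        print("hinge x at z .058:",A[0]-nrm[2]*(.058-A[2])/nrm[0], "y range",np.percentile(P[:,1],[1,99]))
    b=(X[:,0]>.5)&(X[:,0]<.8)&(X[:,1]>-.32)&(X[:,1]<.22)
    P=X[b]; 
    if n=="top":
        # cradle walls
        w=P[(P[:,2]>.029)&(P[:,2]<.042)&(P[:,0]>.58)&(P[:,0]<.68)&(P[:,1]>-.06)&(P[:,1]<.125)]
        print("walls",cv2.minAreaRect(w[:,:2].astype(np.float32)),len(w),w[:,2].mean())
        w=P[(P[:,2]>.07)&(P[:,2]<.085)&(P[:,0]>.58)&(P[:,0]<.70)&(P[:,1]>.12)]
        print("lamp",cv2.minAreaRect(w[:,:2].astype(np.float32)),len(w),w.mean(0))
        w=P[(P[:,2]>.006)&(P[:,2]<.03)];print("plate",cv2.minAreaRect(w[:,:2].astype(np.float32)),len(w))
        w=P[(P[:,1]<-.1)&(P[:,2]>.04)]
        for it in range(6):
            A=w.mean(0);_,_,V=np.linalg.svd(w-A,full_matrices=False);r=(w-A)@V[2];w=w[abs(r)<max(.004,2*np.median(abs(r)))]
        nn=V[2]*np.sign(V[2][2]);print("face n",nn,"tilt",np.degrees(np.arccos(nn[2])),"az",np.degrees(np.arctan2(nn[1],nn[0])),A,len(w))
        w=P[(P[:,1]<-.1)&(P[:,2]>.04)];h=(w-A)@nn;bar=w[(h>.022)];print("bar",bar.mean(0),len(bar),np.percentile(h,[95,99,100]))
```

```text
top 0.57 [246.4, 182.8] 752
663 0.0005262300171528493 [-0.93215546  0.02208234 -0.36138424]
529 0.0003641441993919068 [-0.93154366  0.02414088 -0.36282727]
499 0.0003538253177114013 [-0.93134647  0.02448511 -0.36331012]
495 0.00035935297720909756 [-0.93121825  0.02443563 -0.36364196]
normal [ 0.93121825 -0.02443563  0.36364196] a= 1.9430874684800514 yaw -1.5031249017154273 mean [0.53498675 0.04097335 0.12417423] zmax 0.1897525738528325
hinge x at z .058: 0.5608278788796917 y range [-0.02861949  0.10971018]
walls ((0.6317520141601562, 0.04756828024983406), (0.1521987020969391, 0.04770851135253906), 89.50540924072266) 150 0.033621277075646376
lamp ((0.6334744691848755, 0.1430821418762207), (0.035105425864458084, 0.07351689785718918), 86.9296646118164) 264 [0.63348016 0.14247617 0.07782806]
plate ((0.6448621153831482, -0.06145182251930237), (0.5091250538825989, 0.2846194803714752), 87.83451080322266) 3872
face n [-0.56036545  0.02859603  0.82775167] tilt 34.13153184991335 az 177.078670584261 [ 0.63156482 -0.16271188  0.0842263 ] 1203
bar [ 0.60698159 -0.16414245  0.11469895] 92 [0.03785081 0.04182697 0.04557433]
scene 0.87 [257.6, 189.4] 1305
1120 0.0019165284563785398 [ 0.93264959 -0.02434874  0.35996094]
1075 0.001805539178825705 [ 0.93306035 -0.02563589  0.35880521]
1065 0.0017968440168275777 [ 0.93308629 -0.02644339  0.35867913]
1064 0.0017997474975262667 [ 0.9331016  -0.02664432  0.35862444]
normal [ 0.9331016  -0.02664432  0.35862444] a= 1.9377266619565428 yaw -1.6356120006055432 mean [0.53758853 0.04501237 0.12731227] zmax 0.1911779460039149
hinge x at z .058: 0.564227719816152 y range [-0.02655371  0.1129675 ]
```

Instrument yaw is about -1.5° and the cover is at about 1.94 rad. I'll move to view the tube up close, passing a view pose over the cradle.

Run:
```python
from h import *
print(current_clock())
d=np.array([.487,.873,0])
# IK sanity
ny=np.radians(-1.55);ix=np.array([np.cos(ny),np.sin(ny),0]);iy=np.array([-ix[1],ix[0],0])
print("place",inverse_kinematics([.633,.03,.024],quat(ix,[0,0,-1])))
print("grip",inverse_kinematics([.47,.36,.004],quat([.873,-.487,0],[0,0,-1])))
n=-ix*np.sin(np.radians(35))+np.array([0,0,np.cos(np.radians(35))]); up=np.cross(iy,n); 
for a in (0,20,-60,90):
    x=np.cos(np.radians(a))*iy*-1+np.sin(np.radians(a))*up
    q=inverse_kinematics(np.array([.607,-.165,.11]),quat(x,-n)); print("dial",a,None if q is None else np.round(q,2))
move_ptp([.60,.02,.24],quat(ix,[0,0,-1]))
c=capture("wrist");np.savez("w_inst.npz",**c);cv2.imwrite("pics/w1.png",c["image"]);print(current_clock())
move_ptp([.473,.363,.15],quat([.873,-.487,0],[0,0,-1]))
c=capture("wrist");np.savez("w_tube.npz",**c);cv2.imwrite("pics/w2.png",c["image"]);print(current_clock(),current_joint_pos())
```

```text
1.15
place [-6.15821508e-02  6.26648245e-01  1.61023960e+00 -4.44089210e-16
  9.04704809e-01 -3.45295474e-02]
grip [ 5.36992416e-01  6.13900112e-01  1.71956366e+00 -4.44089210e-16
  8.08128881e-01  1.04583985e+00]
dial 0 [-0.55  0.39  2.08  1.17  0.32 -0.03]
dial 20 [-0.55  0.39  2.08  1.17  0.32 -0.38]
dial -60 [-0.55  0.39  2.08  1.17  0.32  1.02]
dial 90 [-0.55  0.39  2.08  1.17  0.32 -1.6 ]
3.7583
5.2167 [ 5.37171158e-01  4.25521116e-01  1.60058647e+00 -4.00263316e-04
  1.11474337e+00  1.04698208e+00]
```

View pics/w1.png

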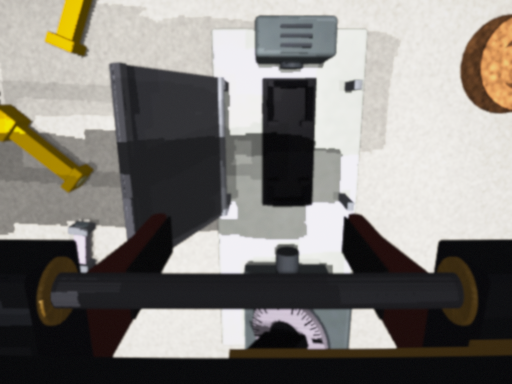

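View pics/w2.png

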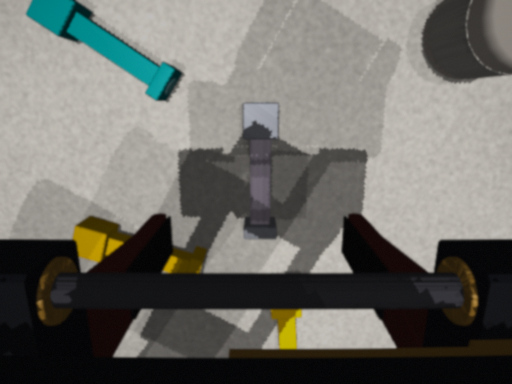

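w2 shows the tube upright in the picture: thick block at (260,118), thin block at (260,228). w1 shows the cradle well at columns 263–315, rows 78–205, with the longer pocket at the lamp end. Fitting both.

Run:
```python
from h import *
c=dict(np.load("w_tube.npz"));uv,X=cloud(c)
m=(uv[:,0]>225)&(uv[:,0]<300)&(uv[:,1]>90)&(uv[:,1]<250)
P=X[m];print("bench z",np.median(P[P[:,2]<.006][:,2]))
top=P[(P[:,2]>.027)&(P[:,2]<.034)];bar=P[(P[:,2]>.020)&(P[:,2]<.0265)]
d=np.array([.487,.873]);
for nm,Q in (("hi",top),("bar",bar)):
    print(nm,len(Q),Q.mean(0))
# min-area-rect of thick block top
s=(P[:,:2]-[.473,.363])@d
hi=P[:,2]>.026
A=P[hi&(s>0)];B=P[hi&(s<0)]
for nm,Q in (("thick",A),("thin",B)): print(nm,len(Q),cv2.minAreaRect(Q[:,:2].astype(np.float32)),"z",Q[:,2].mean())
ct=np.array(cv2.minAreaRect(A[:,:2].astype(np.float32))[0]);cn=np.array(cv2.minAreaRect(B[:,:2].astype(np.float32))[0])
e=(ct-cn);print("len",np.linalg.norm(e),"dir",e/np.linalg.norm(e),"mid from thick",ct-e/np.linalg.norm(e)*.045,"from thin",cn+e/np.linalg.norm(e)*.054)
_,_,V=np.linalg.svd(bar[:,:2]-bar[:,:2].mean(0));print("bar dir",V[0],cv2.minAreaRect(bar[:,:2].astype(np.float32)))
# cradle
c=dict(np.load("w_inst.npz"));uv,X=cloud(c)
m=(uv[:,0]>255)&(uv[:,0]<322)&(uv[:,1]>70)&(uv[:,1]<212);P=X[m]
print(np.histogram(P[:,2],bins=np.arange(.006,.05,.003)))
w=P[(P[:,2]>.0285)&(P[:,2]<.04)];print("walls",len(w),cv2.minAreaRect(w[:,:2].astype(np.float32)),w[:,2].mean())
img=np.zeros((384,512),np.float32);img[uv[:,1],uv[:,0]]=X[:,2]
cv2.imwrite("pics/z2.png",cv2.resize(np.clip(img[60:220,240:340]/.05*255,0,255).astype(np.uint8),None,fx=4,fy=4,interpolation=cv2.INTER_NEAREST))
cv2.imwrite("pics/z3.png",cv2.resize(np.clip(c["image"][60:220,240:340].astype(float)*3,0,255).astype(np.uint8),None,fx=4,fy=4,interpolation=cv2.INTER_CUBIC))
```

```text
bench z -0.0008325356253590324
hi 1746 [0.48989989 0.38501715 0.02903833]
bar 1800 [0.47491004 0.35846485 0.02316598]
thick 1331 ((0.5012925863265991, 0.40541955828666687), (0.02951599843800068, 0.03003980964422226), 60.86458969116211) z 0.02904417875292249
thin 447 ((0.4530613124370575, 0.31951043009757996), (0.01227811723947525, 0.02967040240764618), 59.827171325683594) z 0.028841292201109512
len 0.09852225173643235 dir [0.48954701 0.87197691] mid from thick [0.47926297 0.3661806 ] from thin [0.47949685 0.36659718]
bar dir [-0.48983624 -0.87181446] ((0.48045095801353455, 0.37237298488616943), (0.10920815169811249, 0.029239719733595848), 62.47233200073242)
(array([  13, 2227,  336, 4365,  772,   47,   63,   99,  690,  625,   33,
          0,    0,    0]), array([0.006, 0.009, 0.012, 0.015, 0.018, 0.021, 0.024, 0.027, 0.03 ,
       0.033, 0.036, 0.039, 0.042, 0.045, 0.048]))
walls 1410 ((0.6361128091812134, 0.0377681627869606), (0.13807547092437744, 0.04882211610674858), 88.4110107421875) 0.03279942821968025
```

View pics/z2.png

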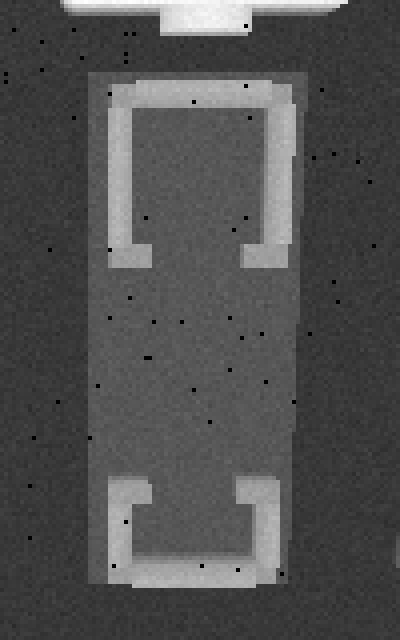

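View pics/z3.png

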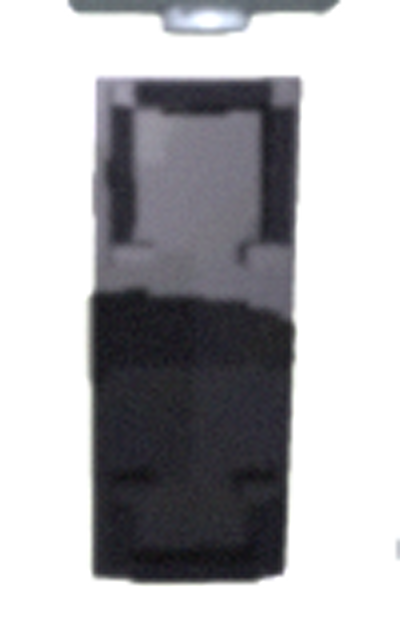

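Fits:
- Tube: middle (0.4794, 0.3664), direction (0.4896, 0.8720).
- Cradle: nest_mid (0.6361, 0.0378), yaw -1.59°. The wall rectangle of 138×49 mm matches the drawing.

Gripping the tube.

Run:
```python
from h import *
d=np.array([.4896,.8720,0]);mid=np.array([.4794,.3664,0]);g=mid-.009*d
q=quat([d[1],-d[0],0],[0,0,-1])
move_gripper(.05);print(current_clock())
servo_line([g[0],g[1],.03],q,rate=.15)
print(servo_line([g[0],g[1],.0045],q,rate=.06,contact_N=8),current_position())
move_gripper(.0);print("gap",current_finger_gap(),current_clock())
servo_line([g[0],g[1],.12],q,rate=.2)
print(current_finger_gap(),current_force(),current_clock())
c=capture("wrist");np.savez("w3.npz",**c);cv2.imwrite("pics/w3.png",c["image"])
```

```text
5.9667
False [0.47473172 0.3584129  0.00405914]
gap 0.017990036706953257 8.0917
0.017613154383361404 [-0.61628712 -0.7543581  -1.68189623] 8.8167
```

View pics/w3.png

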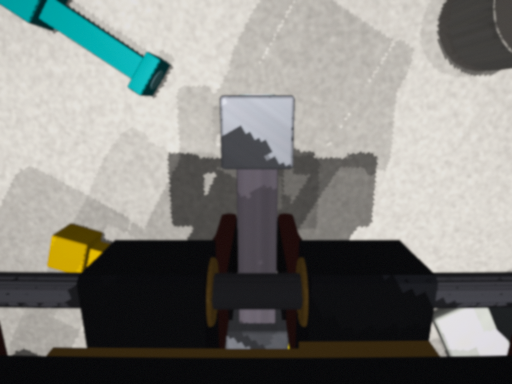

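The tube is held (gap 17.6 mm) with the thick block ahead at (257,132). Next I measure it in the tool frame and move above the cradle.

Run:
```python
from h import *
def intool(c,box,zlo,zhi):
    uv,X=cloud(c);m=(uv[:,0]>box[0])&(uv[:,0]<box[1])&(uv[:,1]>box[2])&(uv[:,1]<box[3])
    Rt=Rot.from_quat(current_orientation()).as_matrix();L=(X[m]-np.array(current_position()))@Rt
    L=L[(L[:,2]>zlo)&(L[:,2]<zhi)];return L
c=dict(np.load("w3.npz"))
L=intool(c,(205,310,85,180),-.04,-.018);r=cv2.minAreaRect(L[:,:2].astype(np.float32));print(len(L),r,L[:,2].mean())
off=-r[0][1]-.045  # tube mid to tool, along -y
print("grasp offset",off)
a=np.radians(-1.59);ix=np.array([np.cos(a),np.sin(a),0]);iy=np.array([-ix[1],ix[0],0])
g=np.array([.6361,.0378,0])-off*iy
q=quat(ix,[0,0,-1])
move_ptp([g[0],g[1],.12],q)
c=capture("wrist");np.savez("w4.npz",**c);cv2.imwrite("pics/w4.png",c["image"])
print(current_clock(),g,current_position())
L=intool(c,(205,310,85,180),-.04,-.018);print(cv2.minAreaRect(L[:,:2].astype(np.float32)))
# walls as seen now, world
uv,X=cloud(c);m=(uv[:,0]>150)&(uv[:,0]<360)&(uv[:,1]<240);P=X[m];w=P[(P[:,2]>.029)&(P[:,2]<.039)&(abs(P[:,0]-.636)<.04)&(abs(P[:,1]-.038)<.08)]
w=w[:,:2];s=(w-[.6361,.0378])@iy[:2];t=(w-[.6361,.0378])@ix[:2]
print(len(w),"y max",np.percentile(s,[1,99]),"x",np.percentile(t,[1,50,99]))
```

```text
5877 ((0.0005177436396479607, -0.05193953216075897), (0.035970401018857956, 0.03017720952630043), 89.76919555664062) -0.024663446001324568
grasp offset 0.006939532160758974
10.2833 [0.63590745 0.03086314 0.        ] [0.63536708 0.03207799 0.11964743]
((0.0004015732556581497, -0.051098063588142395), (0.0357498899102211, 0.030204812064766884), 89.97588348388672)
330 y max [0.06567993 0.06918514] x [-0.02372603  0.00128469  0.02344532]
```

View pics/w4.png

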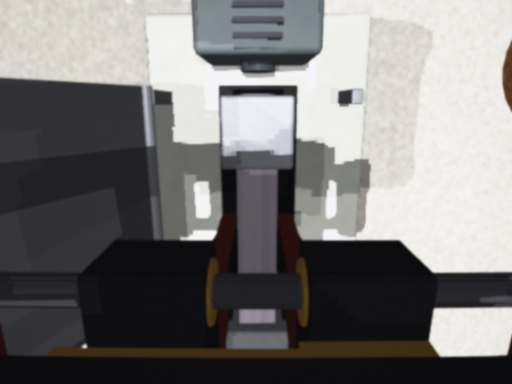

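Run:
```python
from h import *
print(current_position(),current_clock())
c=capture("wrist")
Rt=Rot.from_quat(current_orientation()).as_matrix()
for k,cc in (("now",c),):
    uv,X=cloud(cc);m=(uv[:,0]>200)&(uv[:,0]<315)&(uv[:,1]>80)&(uv[:,1]<180)
    L=(X[m]-np.array(current_position()))@Rt;L=L[(L[:,2]>-.032)&(L[:,2]<-.0222)]
    print(len(L),cv2.minAreaRect(L[:,:2].astype(np.float32)),np.percentile(L[:,1],[.5,99.5]),L[:,2].mean())
a=np.radians(-1.59);ix=np.array([np.cos(a),np.sin(a),0]);iy=np.array([-ix[1],ix[0],0])
P=X;w=P[(P[:,2]>.029)&(P[:,2]<.039)&(abs(P[:,0]-.636)<.04)&(abs(P[:,1]-.038)<.08)]
s=(w[:,:2]-[.6361,.0378])@iy[:2];t=(w[:,:2]-[.6361,.0378])@ix[:2]
print(len(w),"y max",np.percentile(s,[1,99]),"x",np.percentile(t,[1,50,99]))
```

```text
[0.63536708 0.03207799 0.11964743] 10.2833
5448 ((0.0003176415339112282, -0.05367295816540718), (0.030063223093748093, 0.03010375052690506), 89.97859191894531) [-0.06867932 -0.038788  ] -0.024215151060644063
288 y max [0.06596777 0.06886418] x [-0.02367626  0.00060437  0.02354523]
```

Run:
```python
from h import *
a=np.radians(-1.59);ix=np.array([np.cos(a),np.sin(a),0]);iy=np.array([-ix[1],ix[0],0])
g=np.array([.6361,.0378,0])-.0088*iy
q=quat(ix,[0,0,-1])
servo_line([g[0],g[1],.075],q,rate=.12)
print(current_position(),current_force())
F0=np.array(current_force())
for z in (.05,.04,.034,.029,.025,.022):
    k=servo_line([g[0],g[1],z],q,rate=.05,contact_N=12)
    print(z,k,np.round(current_position(),4),np.round(np.array(current_force())-F0,1),np.round(current_torque(),2),current_clock())
    if k: break
c=capture("wrist");np.savez("w5.npz",**c);cv2.imwrite("pics/w5.png",c["image"])
c=capture("scene");cv2.imwrite("pics/s5.png",cv2.resize(c["image"][140:270,150:300],None,fx=5,fy=4.5,interpolation=cv2.INTER_CUBIC))
```

```text
[0.63578493 0.02936517 0.07493392] [-0.5985491   0.19604612 -0.61089902]
0.05 False [0.6358 0.029  0.0498] [ 0.7 -0.1 -1.3] [-0.09 -0.06 -0.  ] 11.5083
0.04 False [0.6354 0.029  0.0395] [ 0.6 -0.8 -1.5] [-0.02 -0.1   0.02] 11.8583
0.034 False [0.6355 0.029  0.0336] [ 0.8 -0.4 -0.7] [-0.06 -0.03  0.03] 12.125
0.029 False [0.6355 0.029  0.0286] [-0.1 -0.6  0.1] [-0.1  -0.08 -0.02] 12.375
0.025 False [0.6356 0.029  0.0247] [ 1.5  0.6 -1.4] [-0.06 -0.08 -0.  ] 12.625
0.022 False [0.6364 0.029  0.0225] [ 0.1 -0.6  4.1] [-0.04 -0.    0.01] 12.875
```

View pics/w5.png

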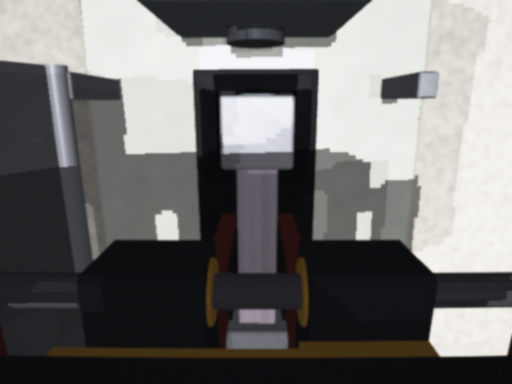

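View pics/s5.png

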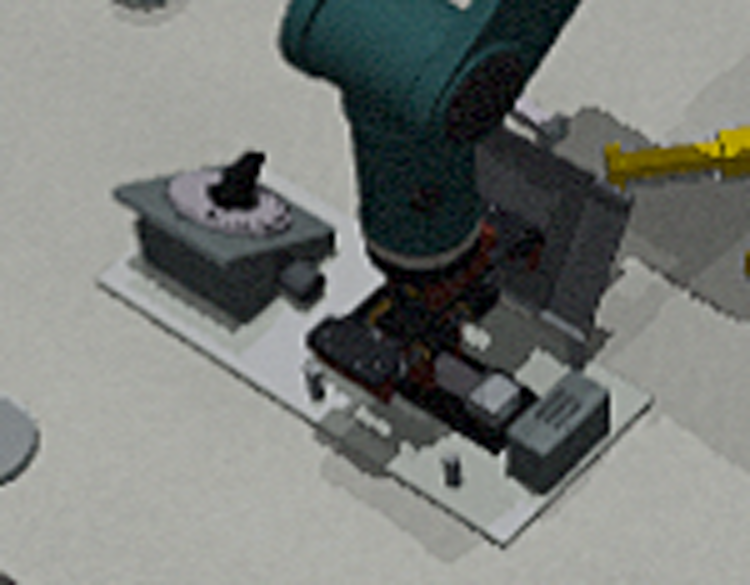

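The tube is down on the cradle floor (4 N upward reaction), with the thick block inside the longer pocket at (257,130). Releasing and checking.

Run:
```python
from h import *
a=np.radians(-1.59);ix=np.array([np.cos(a),np.sin(a),0]);iy=np.array([-ix[1],ix[0],0])
N=np.array([.6361,.0378,0]);g=N-.0088*iy;q=quat(ix,[0,0,-1])
move_gripper(.045)
servo_line([g[0],g[1],.06],q,rate=.12)
servo_line([g[0],g[1],.22],q,rate=.25)
c=capture("wrist");np.savez("w6.npz",**c);cv2.imwrite("pics/w6.png",c["image"]);print(current_clock())
uv,X=cloud(c);P=X[(abs(X[:,0]-.636)<.03)&(abs(X[:,1]-.038)<.075)]
s=(P[:,:2]-N[:2])@iy[:2];t=(P[:,:2]-N[:2])@ix[:2]
k=(P[:,2]>.0435)&(P[:,2]<.056)
for nm,kk in (("thick",k&(s>.02)),("thin",k&(s<-.03))):
    print(nm,kk.sum(),"s",np.percentile(s[kk],[2,50,98]),"t",np.percentile(t[kk],[2,50,98]),"z",np.median(P[kk,2]))
kb=(abs(t)<.007)&(s>-.04)&(s<.02);print("bar z",np.median(P[kb,2]))
for s_ in silhouettes("wrist","cover")[:1]:
    m=s_["region"][uv[:,1],uv[:,0]];Q=X[m];Q=Q[(Q[:,2]>.07)&(Q[:,2]<.2)];A=Q.mean(0);V=np.linalg.svd(Q-A,full_matrices=False)[2][2];V*=np.sign(V[0]);print("cover",s_["conf"],np.arctan2(V[0],-V[2]))
```

```text
14.9
thick 956 s [0.03086138 0.04523313 0.05933769] t [-0.01363134  0.00086503  0.01538596] z 0.047130373168086125
thin 320 s [-0.05900941 -0.05319566 -0.04787144] t [-1.34360725e-02  4.00559085e-05  1.45347432e-02] z 0.04702662292512387
bar z 0.31597016722495047
cover 0.84 1.9357966802741093
```

View pics/w6.png

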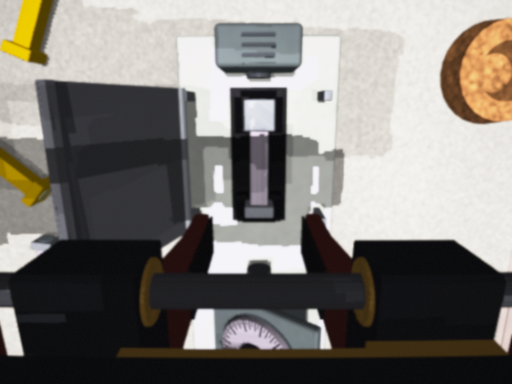

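The tube is seated flat: both block tops read 47 mm and the centres are at +45 and −53 mm from nest_mid. Now the cover.

Run:
```python
from h import *
a=np.radians(-1.59);ix=np.array([np.cos(a),np.sin(a),0]);iy=np.array([-ix[1],ix[0],0])
N=np.array([.6361,.0378,0]);H=N-.072*ix;q=quat(ix,[0,0,-1])
W=lambda dx,z:(lambda p:[p[0],p[1],z])(H+dx*ix)
servo_line(W(.04,.27),q,rate=.3)
move_gripper(0.0)
servo_line(W(-.115,.25),q,rate=.3)
servo_line(W(-.115,.165),q,rate=.2)
print(current_clock(),current_position())
F0=np.array(current_force())
k=servo_line(W(-.0185,.165),q,rate=.10,contact_N=20);print(k,current_force()-F0,current_position(),current_clock())
c=capture("scene");cv2.imwrite("pics/s7.png",cv2.resize(c["image"][140:270,150:300],None,fx=5,fy=4.5,interpolation=cv2.INTER_CUBIC))
```

```text
17.3583 [0.4507993  0.04285901 0.16526292]
False [ 0.02457768  0.43956958 -0.10364953] [0.54512693 0.04036499 0.16490959] 18.475
```

View pics/s7.png

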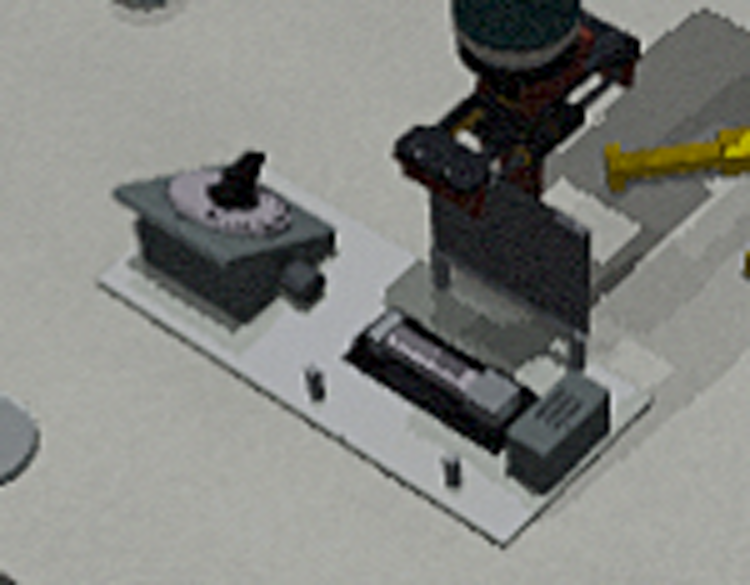

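The cover now stands upright at about (510,250) in the crop, with the finger behind it. Continuing the arc to shut it.

Run:
```python
from h import *
a=np.radians(-1.59);ix=np.array([np.cos(a),np.sin(a),0]);iy=np.array([-ix[1],ix[0],0])
N=np.array([.6361,.0378,0]);H=N-.072*ix;q=quat(ix,[0,0,-1])
W=lambda dx,z:(lambda p:[p[0],p[1],z])(H+dx*ix)
F0=np.array(current_force())
r=.107
for th in np.radians([78,66,54,42,30,20,10,3]):
    x=r*np.cos(th)-.005*np.sin(th)-.0135; z=.058+r*np.sin(th)+.005*np.cos(th)
    k=servo_line(W(x,z),q,rate=.12,contact_N=20)
    print(round(np.degrees(th)),k,np.round(current_force()-F0,1),current_clock())
    if k: break
else:
    k=servo_line(W(x,.060),q,rate=.04,contact_N=8);print(k,np.round(current_force()-F0,1),current_position())
    p=current_position();servo_line([p[0],p[1],.20],q,rate=.3)
c=capture("scene");cv2.imwrite("pics/s8.png",cv2.resize(c["image"][140:270,150:300],None,fx=5,fy=4.5,interpolation=cv2.INTER_CUBIC))
c=capture("wrist");np.savez("w8.npz",**c);cv2.imwrite("pics/w8.png",c["image"]);print(current_clock())
c=capture("top");np.savez("t8.npz",**c);uv,X=cloud(c)
P=X[(abs(X[:,0]-.636)<.05)&(abs(X[:,1]-.038)<.06)];print(np.percentile(P[:,2],[5,50,95]))
```

```text
78 False [-0.   0.  -0.9] 18.8583
66 False [-0.5  0.6 -0.1] 19.1917
54 False [ 0.1  0.3 -0.9] 19.525
42 False [-0.2  1.  -0.3] 19.8583
30 False [-0.3  0.7 -0.8] 20.1917
20 False [-1.2  0.2 -0.2] 20.5
10 False [-0.1  1.  -0.1] 20.8083
3 False [-0.1  0.4 -0.8] 21.0667
True [-0.9  0.4  7.5] [0.65818033 0.03719206 0.06327023]
22.025
[0.06306824 0.61246661 0.64069867]
```

View pics/s8.png

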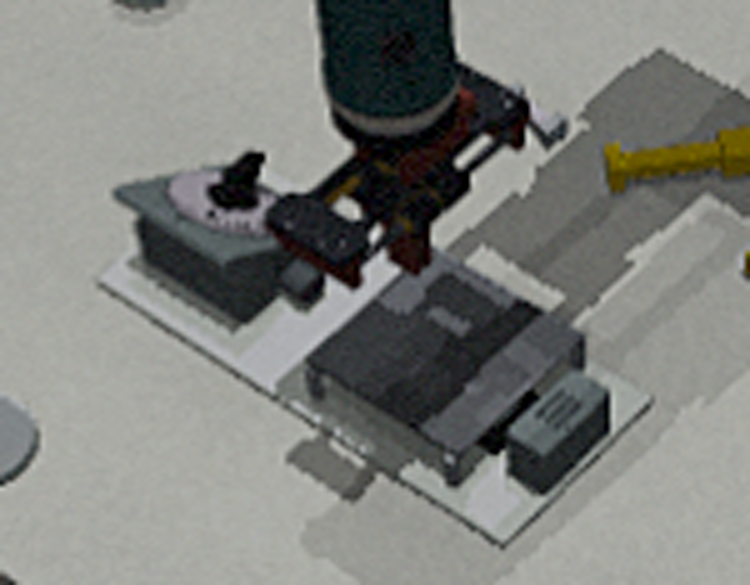

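View pics/w8.png

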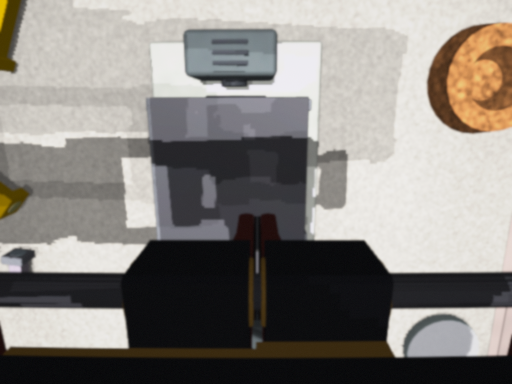

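The cover is shut: it stopped at z = 63.3 mm with 7.5 N, level, and resting on its stops. Now a frontal view of the dial.

```bash
cat >> h.py <<'E'
_a=np.radians(-1.59);ix=np.array([np.cos(_a),np.sin(_a),0]);iy=np.array([-ix[1],ix[0],0])
_t=np.radians(35);n=-ix*np.sin(_t)+np.array([0,0,np.cos(_t)]);up=np.cross(iy,n)*1.0
up=up if up[2]>0 else -up
E
python3 - <<'E'
from h import *
p=np.array(current_position())
G=np.array([.608,-.164,.11])
T=G+n*.09-up*.035
print(up,T)
move_gripper(.05)
servo_line([.56,-.08,.27],rate=.3)
move_ptp(T,quat(-iy,-n))
c=capture("wrist");np.savez("w9.npz",**c);cv2.imwrite("pics/w9.png",c["image"]);print(current_clock(),current_position())
E
```

```text
[ 0.81883665 -0.02272915  0.57357644] [ 0.52773871 -0.16177212  0.16364851]
24.65 [ 0.52979091 -0.16147536  0.16433325]
```

View pics/w9.png

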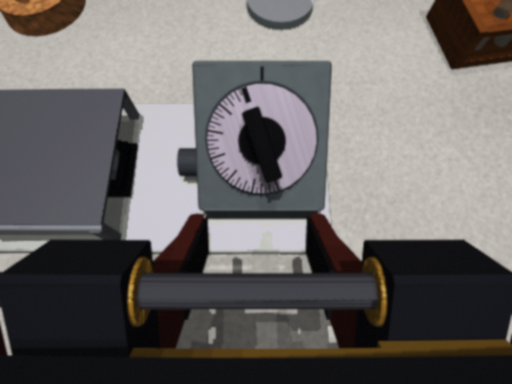

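The frontal view shows the disc centred at about (262,138), the index line at (262,73), and the zero mark at (247,96), about 18–20° counter-clockwise of the index. Measuring exactly.

```bash
cat > dial.py <<'E'
from h import *
def analyse(c,tag,G=None):
    uv,X=cloud(c);im=c["image"]
    # disc mask: bright pinkish, in ROI
    roi=np.zeros(im.shape[:2],bool);roi[50:225,185:340]=True
    B=im.astype(int)
    for it in range(1):
        pass
    mask=(roi&(B.min(2)>105)&(B[...,2]-B[...,1]>4)).astype(np.uint8)
    nl,lab,st,cen=cv2.connectedComponentsWithStats(mask);l=1+np.argmax(st[1:,4]);cnt=max(cv2.findContours((lab==l).astype(np.uint8),cv2.RETR_EXTERNAL,cv2.CHAIN_APPROX_NONE)[0],key=cv2.contourArea)
    m=(lab==l)[uv[:,1],uv[:,0]];D=X[m]
    nn=n
    h=D@nn;h0=np.median(h)
    A=D.mean(0);V=np.linalg.svd(D[abs(h-h0)<.004]-A,full_matrices=False)[2][2];V*=np.sign(V[2])
    print("disc pts",len(D),"plane n",V.round(3),"vs",nn.round(3),"h0",h0)
    o=-np.array(c["R"]).T@np.array(c["t"])
    def onp(px,hh):
        r=rays(c,px)@np.array(c["R"]);return o+r*((hh-o@nn)/(r@nn))[:,None]
    hull=cv2.convexHull(cnt).reshape(-1,2).astype(float)
    E=onp(hull,h0);xy=np.c_[E@-iy,E@up]
    (cx,cy),rad=cv2.minEnclosingCircle(xy.astype(np.float32))
    Q=np.c_[2*xy,np.ones(len(xy))];s=np.linalg.lstsq(Q,(xy**2).sum(1),rcond=None)[0]
    print("centre LSQ",s[:2],"r",np.sqrt(s[2]+s[0]**2+s[1]**2),"encl",cx,cy,rad)
    C=-iy*s[0]+up*s[1]+nn*h0;print("disc centre",C.round(4),"grip",(C+.023*nn).round(4))
    # rectified picture 8px/mm*... : 130mm square, 5px/mm
    S=5;g=np.arange(-67,67,1/S);gx,gy=np.meshgrid(g,-g)
    Pw=C+(gx[...,None]*-iy+gy[...,None]*up)*1e-3
    px=proj(c,Pw.reshape(-1,3)).reshape(gx.shape+(2,)).astype(np.float32)
    rec=cv2.remap(im,px[...,0],px[...,1],cv2.INTER_CUBIC)
    out=rec.copy();cv2.imwrite(f"pics/rec_{tag}.png",cv2.resize(out,(600,600)))
    # angular profile, angle clockwise from up
    gray=cv2.cvtColor(rec,cv2.COLOR_BGR2GRAY).astype(np.float32)
    ang=np.radians(np.arange(-180,180,.25))
    def prof(r0,r1):
        rr=np.arange(r0,r1,.3);x=((rr[:,None]*np.sin(ang)+67)*S).astype(np.float32);y=((67-rr[:,None]*np.cos(ang))*S).astype(np.float32)
        return cv2.remap(gray,x,y,cv2.INTER_LINEAR).mean(0)
    return C,ang,prof,rec
E
python3 - <<'E'
from dial import *
c=dict(np.load("w9.npz"))
C,ang,prof,rec=analyse(c,"9")
p=prof(50,58);k=abs(ang)<.35;w=np.clip(np.median(p[k])-p[k]-8,0,None);print("index deg",np.degrees((w*ang[k]).sum()/w.sum()))
for r0,r1 in ((32,36),(36,40),(40,43),(43,45)):
    p=prof(r0,r1);d=np.degrees(ang);k=(d>-60)&(d<30);w=np.clip(np.median(p[k])-p[k],0,None);print(r0,[(round(d[k][i],1),round(float(w[i]))) for i in np.nonzero((w[1:-1]>w[:-2])&(w[1:-1]>=w[2:])&(w[1:-1]>15))[0]+1])
# bar orientation: cloud points above disc
uv,X=cloud(c);h=(X-C)@n;R=X-C;t=np.c_[R@-iy,R@up]
b=(h>.028)&(h<.042)&(np.hypot(t[:,0],t[:,1])<.04)
print("bar",b.sum(),cv2.minAreaRect(t[b].astype(np.float32)),np.median(h[b]))
E
```

```text
disc pts 6273 plane n [-0.573  0.012  0.82 ] vs [-0.573  0.016  0.819] h0 -0.2937048474345227
centre LSQ [0.14991429 0.565918  ] r 0.04549344860460182 encl 0.1498914510011673 0.5657656192779541 0.04587942361831665
disc centre [ 0.6276 -0.1674  0.084 ] grip [ 0.6144 -0.167   0.1028]
index deg -0.44571302401013707
32 [(np.float64(-50.3), 68), (np.float64(-20.0), 111)]
36 [(np.float64(-50.0), 91), (np.float64(-40.0), 55), (np.float64(-29.8), 52), (np.float64(-19.8), 155)]
40 [(np.float64(-55.0), 33), (np.float64(-50.0), 89), (np.float64(-45.0), 31), (np.float64(-39.8), 60), (np.float64(-35.0), 28), (np.float64(-29.8), 54), (np.float64(-19.5), 150)]
43 [(np.float64(-55.0), 48), (np.float64(-50.0), 88), (np.float64(-44.8), 43), (np.float64(-40.0), 61), (np.float64(-35.0), 40), (np.float64(-29.8), 55), (np.float64(-19.8), 134)]
bar 1418 ((-0.00028273556381464005, -0.0010110121220350266), (0.01397724449634552, 0.05648064240813255), 19.2789363861084) 0.03586125859218722
```

View pics/rec_9.png

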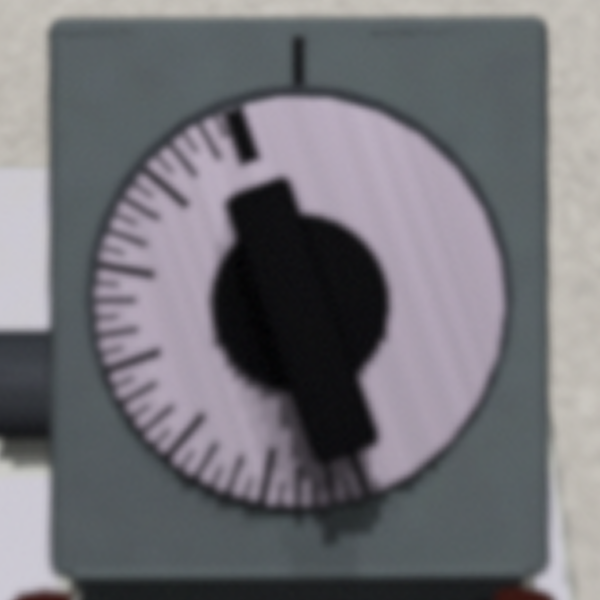

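The index is at -0.4° in my frame and the zero mark at -19.8°, so the dial reads about -19.4°. I need +79.4° clockwise. Gripping the bar and turning with joint 6 only.

Run:
```python
from h import *
C=np.array([.6276,-.1674,.0840])-.0005*up
a=np.radians(19.5);x=np.cos(a)*-iy+np.sin(a)*up;q=quat(x,-n)
move_ptp(C+.075*n,q);print(current_clock())
F0=np.array(current_force())
print(servo_line(C+.006*n,q,rate=.08,contact_N=8),(np.array(current_position())-C)@n,current_force()-F0)
move_gripper(0);print("gap",current_finger_gap(),np.round(current_force()-F0,1),current_clock())
j=np.array(current_joint_pos());print(j)
for k in range(1,5):
    t=j.copy();t[5]+=np.radians(79.4)*k/4;goto_joints(t);print(np.round(current_force()-F0,1),np.round(current_torque(),2),current_joint_pos()[5],current_finger_gap())
sleep(.3);print(np.degrees(current_joint_pos()[5]-j[5]),current_clock())
```

```text
25.0333
False 0.006406310523187034 [-1.32470521  1.73865865  0.25425414]
gap 0.01357666008557481 [-1.5  0.4  0.5] 26.7
[-0.53749615  0.44834701  2.0612521   1.29298671  0.29532081 -0.48000872]
[-1.9  0.7  0.6] [ 0.13  0.26 -0.04] -0.13704211951966103 0.013644671910960329
[-1.6 -0.4  0.9] [ 0.25  0.29 -0.03] 0.20761096219233244 0.013927408055837087
[-1.4 -0.2  1. ] [0.24 0.28 0.03] 0.5533765774969278 0.013679683960786766
[-2.1  0.1  0.3] [0.24 0.32 0.03] 0.8996197259156437 0.01382085367976535
79.30710285846999 28.7
```

Run:
```python
from dial import *
C0=np.array([.6276,-.1674,.0840])-.0005*up
move_gripper(.04)
p=np.array(current_position());servo_line(p+.07*n,rate=.12)
G=np.array([.608,-.164,.11]);move_ptp(G+n*.09-up*.035,quat(-iy,-n));sleep(.2)
c=capture("wrist");np.savez("w10.npz",**c);print(current_clock())
C,ang,prof,rec=analyse(c,"10");d=np.degrees(ang)
p=prof(50,58);k=abs(ang)<.35;w=np.clip(np.median(p[k])-p[k]-8,0,None);print("index deg",np.degrees((w*ang[k]).sum()/w.sum()))
for r0,r1 in ((36,40),(40,43),(43,45)):
    p=prof(r0,r1);k=(d>-40)&(d<80);w=np.clip(np.median(p[k])-p[k],0,None);print(r0,[(float(round(d[k][i],1)),round(float(w[i]))) for i in np.nonzero((w[1:-1]>w[:-2])&(w[1:-1]>=w[2:])&(w[1:-1]>12))[0]+1])
```

```text
31.3167
disc pts 5432 plane n [-0.573  0.013  0.82 ] vs [-0.573  0.016  0.819] h0 -0.2936888367104673
centre LSQ [0.14979032 0.56539356] r 0.045568954911902146 encl 0.14972250163555145 0.5655312538146973 0.04601036012172699
disc centre [ 0.6272 -0.1673  0.0837] grip [ 0.614  -0.1669  0.1026]
index deg -0.39356954282907014
36 [(-30.5, 82), (-20.5, 42), (-10.5, 41), (-0.2, 84), (9.8, 44), (19.8, 50), (29.8, 88), (39.8, 54), (50.0, 51), (59.8, 154)]
40 [(-30.5, 67), (-20.5, 34), (-10.5, 31), (-0.2, 67), (9.8, 35), (19.8, 42), (24.8, 12), (30.0, 70), (40.0, 47), (45.0, 19), (49.8, 44), (60.0, 136)]
43 [(-35.5, 18), (-30.5, 66), (-25.5, 19), (-20.5, 31), (-15.5, 18), (-10.2, 31), (-0.2, 64), (9.8, 32), (14.8, 18), (19.8, 36), (24.8, 18), (29.8, 65), (35.0, 18), (39.8, 48), (45.0, 29), (50.0, 44), (59.3, 120), (60.5, 119)]
```

View pics/rec_10.png

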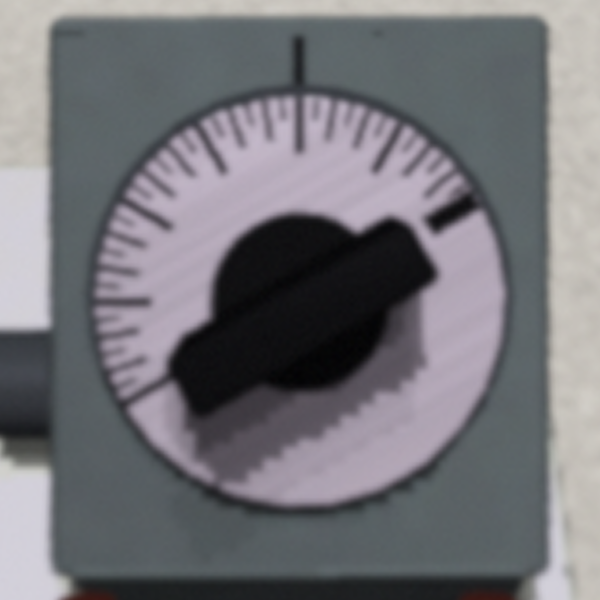

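The 60 mark lines up with the index: -0.2° against -0.4°, so the dial reads about 60.2°. A final overall check, then hand in.

Run:
```python
from h import *
p=np.array(current_position());servo_line(p+.06*n,rate=.2)
c=capture("top");o=dict(np.load("top0.npz"));cv2.imwrite("pics/t11.png",c["image"])
s=capture("scene");cv2.imwrite("pics/s11.png",cv2.resize(s["image"][100:300,120:350],None,fx=3.4,fy=3,interpolation=cv2.INTER_CUBIC))
uv,X=cloud(s);m=(abs(X[:,0]-.636)<.055)&(abs(X[:,1]-.038)<.06)&(X[:,2]<.15);print("cover z",np.percentile(X[m,2],[5,50,95]))
print(current_clock())
```

```text
cover z [0.01303822 0.06096687 0.0662041 ]
31.8667
```

View pics/t11.png

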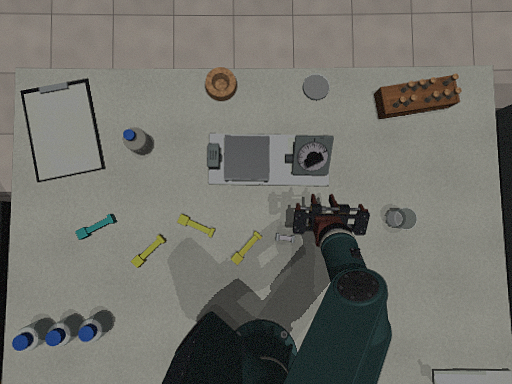

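View pics/s11.png

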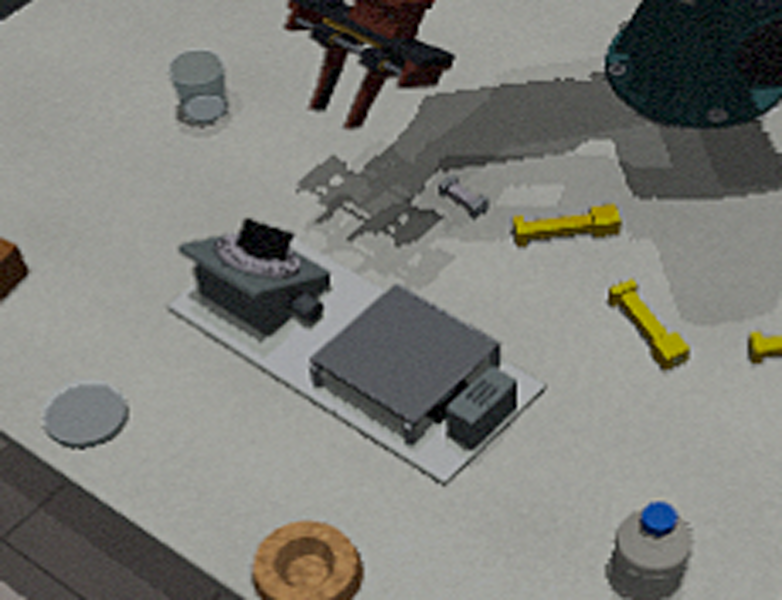

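The cover lies level and shut at top-view pixel (247,158). The short tube (285,237), bottle (140,139) and beaker (398,218) are where they were at the start, and the robot touches nothing.

```bash
python3 -c "
from bench import *
print(current_clock());print(close_job())"
```

```text
31.8667
the job is handed in; nothing more can be done
None
```

The job is done and handed in at 31.9 s of the 67 s allowed; `close_job` gave no verdict.

- **Tube:** I laid the grey long tube in the cradle with its thick block in the longer pocket. After release, both block tops read 47 mm, against 48 mm nominal. Their centres sat at +45 and −53 mm from nest_mid.
- **Cover:** I pushed it shut until it stopped at 63.3 mm above the bench with 7.5 N. The last scene picture shows it level.
- **Dial:** I turned it 79.4° and let go. The last close view shows the 60 mark within about 0.2° of the index line, so it reads about 60.2°.
- **Bystanders:** The short tube, bottle and beaker are where they were in the first top view. The arm was clear of everything at the end.

Two depth checks gave no usable reading: the tube bar's height while a finger was in the way, and the cover's height from the top camera while the arm blocked it. The scene camera's median for the cover was 61 mm, about 2 mm low and within its noise. No check contradicted the result.

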